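# Open the empty panel clamp

## Task

Two bench clamps stand on the studio table: one is holding a small wooden frame while its glue sets, the other is empty. On the empty clamp, press the ratchet release rocker down until it snaps over and stays down, then push the sliding jaw back along its bar until it is fully home against the end stop. Leave the clamp with the frame, and everything else on the table, as it is.

Things in the scene. Friction and masses are not known exactly. Their poses are not given: they have to be found in the camera images.
- clamp: EMPTY clamp, fixed: plywood base 120 x 285 x 10 mm, steel bar 20 mm wide along its middle (top 30 mm above the table), a bearer strip each side as high. Origin on the table under the bar; y runs along the bar from the fixed jaw (100 mm wide, 76 mm high, face at y = -130 mm) to the end stop (60 mm wide, 55 mm high, y = 105 to 127 mm). The sliding jaw opens towards +y; z is up.
- clamp_jaw (a joint): Empty clamp's sliding jaw along the bar, m: 0 = nearly shut (20 mm between the jaws), 0.170 = fully home at the end stop; starts at 0.05 to 0.11. Dark steel block 80 mm wide, 45 mm deep along the bar, 32 to 74 mm above the table, cork front towards the fixed jaw. Locked, it gives 1 or 2 mm and holds; released, it slides with about 3 N (more if moved fast) and stays where left.
- clamp_jaw_face (a point): Middle of the front (cork) face of the empty clamp's sliding jaw, on the bar's centre line, 55 mm above the table; moves with the jaw. Axes as the clamp: +y is the way the jaw is pushed open. The space between the jaws, down to the bar, is free.
- clamp_rocker (a joint): Empty clamp's release rocker, rad: about -0.03 = locked (rear end up), 0.36 = released (rear end down). Over-centre spring: 5 to 7 N at the pad moves it, past 0.18 it snaps over by itself, and it stays at either end.
- clamp_rocker_pad (a point): Press point on the upper face of the rocker's rear end: an aluminium pad 34 mm wide, 28 mm along the bar, 6 mm thick, overhanging the back (+y side) of the sliding jaw. On the bar's centre line, 63 mm in +y from the jaw's front face; 94 mm above the table when locked, 77 mm when released (it goes straight down). The pad ends 12 mm beyond the point.
- holding: The other clamp, of the same make and size, HOLDING the frame; leave alone. Origin and axes as the empty clamp.
- holding_jaw (a joint): Sliding jaw of the clamp that holds the frame, m; stands at 0.0705 and must stay.
- holding_rocker (a joint): Release rocker of the clamp that holds the frame, rad; about -0.03 = locked, must stay so.
- frame: Loose wooden frame 150 x 90 x 18 mm between the jaws of the holding clamp, lying on its bearers; origin at the centre of its underside.
- glue: Loose white glue bottle, 34 mm diameter, 95 mm high, upright between the two clamps; origin at the centre of its base.
- canvas: Loose canvas panel 100 x 150 x 16 mm lying beyond the clamps; origin at the centre of its underside.
- brush_jar: Loose grey jar of brushes, 84 mm diameter, 110 mm high (brushes to about 230 mm), beyond the clamps; origin at the centre of its base.
- water_cup: Loose white cup, 72 mm diameter, 80 mm high, beyond the clamps; origin at the centre of its base.
- flat_brush: Loose flat brush 200 mm long lying between the robot and the clamps; origin under its middle.
- paint_tube: Loose paint tube 90 x 26 x 18 mm lying between the robot and the clamps; origin at the centre of its underside.
- sanding_block: Loose cork sanding block 70 x 45 x 30 mm beyond the clamps; origin at the centre of its underside.

How it is judged (in metres and radians):
On the way, in this order (a step that is already met when the one before it is completed fails the run):
1. the empty clamp's release rocker is pressed over to released while the jaw is still short of its end stop (value of joint clamp_rocker above 0.28 rad and value of joint clamp_jaw below 0.14 m), for 0.1 s.
2. the empty clamp's sliding jaw is fully home (value of joint clamp_jaw above 0.165 m), for 0.2 s.
At the end, for the whole second after the job is handed in: The empty clamp's jaw stands within 5 mm of its end stop, at rest, and its rocker is still down (released); the other clamp is still locked, its jaw within 8 mm of where it was, and the frame has moved less than 20 mm (value of joint clamp_jaw above 0.165 m and value of joint clamp_rocker above 0.28 rad and velocity of joint clamp_jaw below 0.01 m/s and value of joint holding_jaw between 0.062 and 0.079 m and value of joint holding_rocker below 0.15 rad and distance of frame from where it was at the start of the episode below 0.02 m); the robot touches nothing.
It fails at once if the clamp that holds the frame is released or its jaw moved by more than about 8 mm (value of joint holding_rocker above 0.15 rad or value of joint holding_jaw above 0.079 m or value of joint holding_jaw below 0.062 m).
It fails at once if the frame is shifted or lifted by more than 20 mm (distance of frame from where it was at the start of the episode above 0.02 m).
It fails at once if another thing on the table is shifted, lifted or knocked over (more than 30 mm, or an upright one tilted by 0.5 rad) (distance of any of glue, canvas, brush_jar, water_cup, flat_brush, paint_tube, sanding_block from where it was at the start of the episode above 0.03 m or angle between any of glue, brush_jar, water_cup's own z axis and vertical above 0.5 rad).
It also fails if it takes over 38 s, if anything falls off the work surface, if the arm or the gripper's body presses on something with over 40 N, if the wrist force passes 120 N, or if a joint passes its speed limit or range.

## Robot

A 7-joint arm with a two-finger parallel gripper is mounted at the origin on the work surface. World frame = base frame: x ahead of the robot, y to its left, z up, the work surface at z = 0. Lengths are in mm, angles in rad, forces in N, time in s.
With the tool pointing down it reaches from about 425 to 875 mm from the base axis. Payload 9.9 kg.
Tool frame: the origin (TCP) lies midway between the tips of the shut fingers; the grasp point (between the pads) lies 19 mm behind it; z points along the fingers, y is the direction in which the jaws open and shut (so a half turn about z gives the same grasp; the last joint's range is limited). The gripper opens to 85 mm and grips with 20 to 120 N. Pads are 22 mm wide; open, the fingers measure 114 mm over their backs; the gripper's body (76 mm by 85 mm) begins 54 mm behind the grasp point. The pads swing forward as they close: fully open they stand 13 mm farther back than shut.
Start: joints at [1.095, 0.576, 0.025, 1.437, -0.015, 1.129, -0.057], TCP at [257.755, -623.852, 231.289] pointing down, gripper open.
Joint ranges: [-2.76, 2.76], [-0.34, 2.15], [-1.52, 1.57], [0.19, 2.46], [-1.09, 4.23], [0.17, 1.99], [-2.82, 2.82]. Speed limits (rad/s): [2.22, 2.22, 3.01, 3.01, 3.14, 3.14, 3.14].

## Interface

Orientations are given as a unit quaternion [x, y, z, w].
In Python, from rig import env, capture, camera_model, ticket, spotter gives the robot as it stands.
- The arm moves only by the tool step_arm, never from a script. Its argument "targets" is a list of rows, each an object with "dp": the shift along the tool's x, y, z in cm, a list of three; "turn": the turn about the tool's z in degrees. In form: [{"dp": [x, y, z], "turn": turn}, ...]. A call has exactly 5 rows; each row shifts and turns the commanded pose from where the row before left it, along the tool's axes as they then stand; what a row does not reach is not made up. A row lasts 1/8 s, in which the tool goes at most 62.5 mm and 10.7 degrees, less where a joint would pass 70% of its speed; a pose out of reach is approached as far as the arm can. A call is refused whole if a number of a shift passes 6.25 or a number of a turn 10.7, either way. A call with a gripper value outside its range is refused whole. "claw" is the opening, from -1 (shut) to 1 (fully open), set as the call begins (left out, the last holds). The fingers move at their own pace and stop on an object; "grip_force" is the grip in N (left out, the last holds). Time passes only in rows, so rows that do not move let the fingers close, or fill a call up. It gives the time, the measured TCP pose, the force and the opening at its end, in the units of the state.
- env.state(): the state, without advancing time (a new reading comes with each control period).
- capture(name): name is "side" or "top" or "wrist"; returns (picture, depth): 420x560x3 uint8, red, green, blue; 420x560 float32, mm along the optical axis (not along the pixel's ray), 0 where there is no reading.
- camera_model(name): a dict with "fx", "fy", "cx", "cy" (pixels), "T" (4x4, takes a point from camera to world coordinates); the wrist camera has in their place "hand_eye" (4x4, takes a point from camera to tool coordinates, whose origin is the TCP and whose axes are the flange's). Camera axes: x right, y up, looking along -z (the intrinsics and any distortion apply to the point x, -y, -z); pixel columns grow to the right and rows downward; lengths in mm; the calibration is good to about 2 mm. A picture is of the moment at which its call begins: read the wrist's pose just before it. camera_model takes no time and is no camera call.
- ticket.close_job(): hands the job in, once; it reports no verdict.
Trained networks look in the newest picture that a camera, given by its name, has taken for a name from the list of things; names that differ only in an ending like _2 or _b are one class to them, and where a whole thing is asked for, a point or a joint stands for the part that bears it (a point fixed in the world has none). Each returns a list of dicts, best first, with "conf" (0 to 1); they miss things now and then, are a little off and sometimes report something else, mostly with a low value. They report only what shows in the picture. A call takes as long as a camera call.
- spotter.silhouettes(target, camera): "region" (420x560 bool, what is visible of it) and "rect" ([left, top, width, height] in pixels, round what is visible of it).
The state is a dict: "t": time; "q": joint angles; "joint_vel": joint speeds; "joint_torque": joint torques, N m; "tcp_pos": TCP position; "eef_rot": TCP orientation; "ft_force": force on the tool from outside, world axes, zero at the start; "moment": the same for the moment, N m; "grip_width": opening from 0.0 (shut) to 1.0 (fully open).
Only numpy, scipy, OpenCV 4.12 (cv2) and the standard library are available. Lean on these libraries where they do the work, as an engineer would, in place of code of your own. Each camera call takes 0.05 s, during which the arm holds its last target. There are 200 camera calls.

## Working session

There is one attempt and no reset: what is moved stays moved. The work goes in short steps, Python scripts to look and compute and a tool call to move; the robot and the scene stay as the last step left them, time stands still between calls to the robot, and variables do not carry over. Pictures are saved under pics/ and viewed, about 8 in all and at most 12, crops included, and the job is handed in when it is done.

Besides the shell and the picture viewer there is one more tool, called after "Call:" as a command line: name --argument value ..., lists and objects as JSON in quotes. step_arm: Moves the arm, as the interface text tells. Its arguments: {"type":"object","properties":{"targets":{"type":"array","items":{"type":"object","properties":{"dp":{"type":"array","items":{"type":"number"}},"turn":{"type":"number"}}}},"claw":{"type":"number"},"grip_force":{"type":"number"}},"required":["targets"]}

```bash
mkdir -p pics; ls
python3 - <<'E'
from rig import env,capture,camera_model,spotter
import cv2,numpy as np
s=env.state();print({k:np.round(v,3).tolist() for k,v in s.items()})
for n in("top","side"):
    p,d=capture(n);cv2.imwrite(f"pics/{n}0.png",cv2.cvtColor(p,cv2.COLOR_RGB2BGR));np.save(f"pics/{n}d.npy",d)
    m=camera_model(n);print(n,{k:np.round(v,3).tolist() for k,v in m.items()})
    for t in("clamp","holding","clamp_jaw","clamp_rocker","frame"):
        for r in spotter.silhouettes(t,n)[:3]:print(t,round(r['conf'],2),r['rect'])
E
```

```text
pics
{'t': 0.0, 'q': [1.095, 0.577, 0.025, 1.438, -0.015, 1.129, -0.057], 'joint_vel': [-0.001, 0.0, -0.002, 0.0, -0.001, 0.0, 0.001], 'joint_torque': [0.001, -76.576, 2.251, -28.597, 0.015, 0.013, -0.0], 'tcp_pos': [257.597, -623.42, 230.426], 'eef_rot': [0.981, 0.195, -0.0, -0.001], 'ft_force': [-0.835, -0.784, 0.389], 'moment': [-0.012, 0.004, 0.009], 'grip_width': 1.003}
top {'fx': 381.575, 'fy': 381.575, 'cx': 278.487, 'cy': 220.049, 'T': [[0.018, 0.992, -0.122, 479.858], [-1.0, 0.016, -0.016, -55.279], [-0.013, 0.122, 0.992, 798.442], [0.0, 0.0, 0.0, 1.0]]}
clamp 0.64 [83.9, 210.7, 151.6, 72.4]
holding 0.87 [291.2, 214.4, 154.7, 72.6]
clamp_jaw 0.97 [132.5, 224.6, 48.1, 48.0]
clamp_rocker 0.8 [131.5, 233.8, 43.1, 20.8]
clamp_rocker 0.58 [120.1, 113.4, 43.6, 42.0]
frame 0.55 [375.2, 205.9, 54.7, 80.0]
side {'fx': 390.725, 'fy': 390.725, 'cx': 272.788, 'cy': 206.867, 'T': [[0.986, 0.119, -0.114, 480.588], [-0.165, 0.714, -0.681, -615.368], [0.001, 0.69, 0.724, 686.403], [0.0, 0.0, 0.0, 1.0]]}
clamp 0.95 [212.0, 121.3, 44.5, 84.0]
holding 0.72 [215.3, 229.4, 93.7, 149.4]
clamp_jaw 0.9 [218.7, 126.5, 34.1, 49.4]
clamp_rocker 0.77 [226.0, 126.1, 16.6, 25.0]
frame 0.69 [222.6, 291.1, 94.3, 67.8]
```

View pics/top0.png

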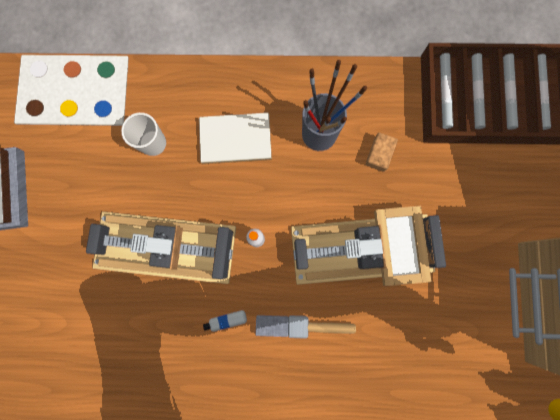

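View pics/side0.png

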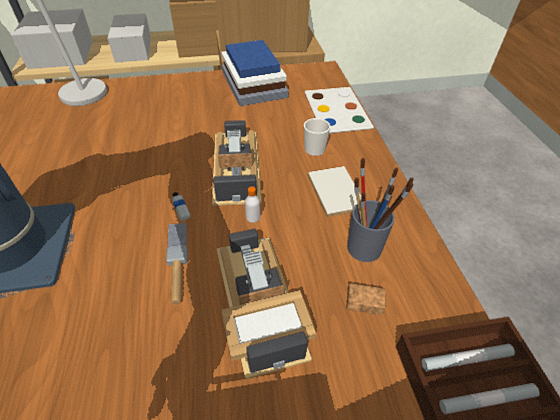

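The top view shows the empty clamp on the left (fixed jaw near px (222,253), sliding jaw near (155,248), end stop near (97,239)). The frame clamp is on the right, with the glue bottle between them at (255,238). The side view agrees. Next I'll measure the clamp from the depth images.

```bash
cat > h.py <<'E'
import numpy as np,cv2
from rig import camera_model
def cloud(d,m,T=None):
    T=np.array(m["T"]) if T is None else T
    v,u=np.mgrid[:d.shape[0],:d.shape[1]]
    P=np.stack([(u-m["cx"])/m["fx"]*d,-(v-m["cy"])/m["fy"]*d,-d],-1)
    W=P@T[:3,:3].T+T[:3,3]; W[d<=0]=np.nan; return W
E
python3 - <<'E'
from h import *
d=np.load("pics/topd.npy");W=cloud(d,camera_model("top"))
print("table z",np.nanmedian(W[340:380,100:300,2]))
roi=np.zeros(d.shape,bool);roi[205:290,80:242]=1
def box(n,mask):
    P=W[mask&roi]; P=P[~np.isnan(P).any(1)]
    c,s,a=cv2.minAreaRect(P[:,:2].astype(np.float32)); print(n,len(P),np.round(c,1),np.round(s,1),round(a,1),"z",np.round(np.percentile(P[:,2],[5,50,95]),1))
U=np.arange(d.shape[1])[None,:]+0*d
z=W[...,2]
box("fixed",(z>66)&(z<85)&(U>205)); box("stop",(z>47)&(z<64)&(U<112))
box("jaw",(z>64)&(z<81)&(U>112)&(U<200)); box("rocker",(z>84)&(z<110)&(U>112)&(U<200));box("base",(z>5)&(z<40))
for v in (240,246,250):print(v,[(u,*np.round(W[v,u]).astype(int).tolist()) for u in range(88,236,4)])
g=W[225:250,245:268].reshape(-1,3);g=g[g[:,2]>40];print("glue",g.mean(0),g.min(0),g.max(0))
E
```

```text
table z -0.8393920940972066
fixed 621 [504.7  66.4] [22.7 99.4] 84.5 z [71.5 74.6 76.7]
stop 360 [528.2 320.9] [23.5 60. ] 86.3 z [49.1 53.3 55.7]
jaw 688 [515.5 176.9] [46.7 82.5] 84.2 z [69.1 72.2 78.8]
rocker 539 [518.8 194.7] [68.9 44.8] 78.2 z [84.5 89.7 95.3]
base 5491 [516.3 193.9] [285.1 120. ] 84.6 z [ 7.2 11.1 31.1]
240 [(88, 526, 332, 51), (92, 526, 322, 56), (96, 526, 315, 53), (100, 527, 310, 47), (104, 528, 311, 28), (108, 528, 303, 28), (112, 528, 294, 30), (116, 528, 285, 31), (120, 528, 278, 29), (124, 529, 270, 28), (128, 529, 262, 27), (132, 525, 227, 95), (136, 525, 220, 94), (140, 525, 213, 93), (144, 525, 206, 90), (148, 525, 199, 90), (152, 526, 193, 86), (156, 526, 186, 84), (160, 526, 178, 84), (164, 526, 170, 85), (168, 527, 164, 83), (172, 527, 159, 71), (176, 528, 154, 63), (180, 530, 153, 39), (184, 532, 152, 10), (188, 532, 144, 10), (192, 532, 136, 10), (196, 532, 127, 10), (200, 533, 120, 7), (204, 533, 112, 6), (208, 533, 103, 9), (212, 533, 94, 10), (216, 529, 75, 71), (220, 529, 67, 74), (224, 529, 59, 74), (228, 530, 53, 64), (232, 534, 53, 7)]
246
[... 958 characters left out ...]
509, 277, 9), (128, 509, 268, 9), (132, 506, 225, 96), (136, 506, 218, 95), (140, 507, 212, 92), (144, 507, 205, 91), (148, 507, 199, 87), (152, 507, 192, 85), (156, 507, 184, 86), (160, 507, 177, 83), (164, 508, 170, 83), (168, 508, 163, 83), (172, 508, 159, 70), (176, 509, 155, 56), (180, 510, 154, 30), (184, 510, 146, 30), (188, 511, 139, 28), (192, 511, 130, 31), (196, 511, 122, 30), (200, 511, 114, 28), (204, 511, 106, 28), (208, 511, 98, 26), (212, 511, 90, 28), (216, 510, 74, 75), (220, 510, 65, 78), (224, 510, 58, 75), (228, 511, 55, 47), (232, 513, 52, 10)]
glue [534.9847408    0.92762196  71.35606185] [519.93683261 -13.84393774  42.31046906] [553.02770986  19.6029843   96.62079598]
```

Clamp axis direction is about (0.092, 0.996). The pad point is near (518.5, 217.5, 94), the jaw front is at y≈154.5 (jaw ≈ 0.059), and all sizes match what was given. I'll shut the gripper, align it with the clamp by turning +27.8°, and swing round.

Call:
step_arm --targets '[{"dp":[0,0,0],"turn":9.3},{"dp":[0,0,0],"turn":9.3},{"dp":[0,0,0],"turn":9.2},{"dp":[5,0,0],"turn":0},{"dp":[5,0,0],"turn":0}]' --claw -1 --grip_force 60

```text
t: 1.23
tcp_pos: [358.1, -633.5, 231.8]
eef_rot: [0.999, -0.047, 0.0, 0.0]
ft_force: [0.7, -0.1, -0.4]
grip_width: -0.001
```

Call:
step_arm --targets '[{"dp":[1,-5.5,0],"turn":0},{"dp":[1,-6,0],"turn":0},{"dp":[1,-6,0],"turn":0},{"dp":[1,-6,0],"turn":0},{"dp":[1,-6,0],"turn":0}]'

```text
t: 1.85
tcp_pos: [435.1, -342.2, 231.5]
eef_rot: [0.999, -0.047, 0.0, 0.0]
ft_force: [0.9, 0.1, -0.3]
grip_width: -0.001
```

Call:
step_arm --targets '[{"dp":[1,-6,0],"turn":0},{"dp":[1,-6,0],"turn":0},{"dp":[0.5,-6,0],"turn":0},{"dp":[0.5,-6,0],"turn":0},{"dp":[0,-6,0],"turn":0}]'

```text
t: 2.48
tcp_pos: [492.9, -46.2, 231.6]
eef_rot: [0.999, -0.047, 0.001, -0.0]
ft_force: [0.5, 0.4, -0.6]
grip_width: 0.001
```

Call:
step_arm --targets '[{"dp":[0,-6,0],"turn":0},{"dp":[0,-6,0],"turn":0},{"dp":[0,-6,0],"turn":0},{"dp":[0,-5,0],"turn":0},{"dp":[0,-3.4,4]}]'

```text
validation failed for argument at $.ta...
```

Call:
step_arm --targets '[{"dp":[0,0,3],"turn":0},{"dp":[0,0,2],"turn":0},{"dp":[0,0,0],"turn":0},{"dp":[0,0,0],"turn":0},{"dp":[0,0,0],"turn":0}]'

```text
t: 3.1
tcp_pos: [493.0, -48.5, 182.2]
eef_rot: [0.999, -0.047, 0.001, -0.0]
ft_force: [0.5, 0.4, 0.2]
grip_width: -0.001
```

The first of those calls was refused because a row had no turn. The arm only came down 50 mm, which is still clear of everything, so I'll make the sideways move now.

Call:
step_arm --targets '[{"dp":[0,-6,0],"turn":0},{"dp":[0,-6,0],"turn":0},{"dp":[0,-6,0],"turn":0},{"dp":[0,-5,0],"turn":0},{"dp":[0.1,-3.7,0],"turn":0}]'

```text
t: 3.72
tcp_pos: [518.5, 220.2, 182.1]
eef_rot: [0.999, -0.046, 0.001, -0.001]
ft_force: [-0.2, -1.2, -0.7]
grip_width: -0.003
```

Call:
step_arm --targets '[{"dp":[0,0,3],"turn":0},{"dp":[0,0,2.5],"turn":0},{"dp":[0,0,1],"turn":0},{"dp":[0,0,0],"turn":0},{"dp":[0,0,0],"turn":0}]'

```text
t: 4.35
tcp_pos: [519.1, 217.6, 117.4]
eef_rot: [0.999, -0.047, 0.001, -0.0]
ft_force: [-0.1, -0.5, -0.2]
grip_width: 0.002
```

Run:
```python
from rig import env,capture
import cv2
s=env.state();print(s['tcp_pos'],s['ft_force'])
o=[]
for n,(a,b,c,e) in {"side":(80,240,160,320),"top":(170,310,70,250)}.items():
    p,d=capture(n);p=cv2.cvtColor(p,cv2.COLOR_RGB2BGR)[a:b,c:e];o.append(cv2.resize(p,(400,400*(b-a)//(e-c)),interpolation=2))
h=min(i.shape[0] for i in o);cv2.imwrite("pics/a1.png",cv2.hconcat([i[:h] for i in o]))
```

```text
[519.05568449 217.61554615 117.37559945] [-0.12251922 -0.54721305 -0.17563196]
```

View pics/a1.png

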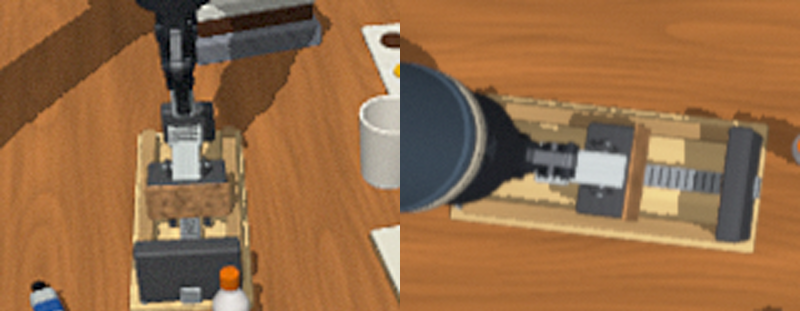

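The closed fingers stand on the clamp's centre line above the pad: side crop near (185,110), top crop near (560,160). I'll go 4 mm further back and press in small steps.

Call:
step_arm --targets '[{"dp":[0,-0.4,1],"turn":0},{"dp":[0,0,1],"turn":0},{"dp":[0,0,0.5],"turn":0},{"dp":[0,0,0.5],"turn":0},{"dp":[0,0,0],"turn":0}]'

```text
t: 5.08
tcp_pos: [518.3, 221.1, 85.6]
eef_rot: [0.999, -0.047, -0.001, 0.0]
ft_force: [-1.3, 0.3, 0.1]
grip_width: 0.0
```

Call:
step_arm --targets '[{"dp":[0,0,0.3],"turn":0},{"dp":[0,0,0.3],"turn":0},{"dp":[0,0,0.2],"turn":0},{"dp":[0,0,0],"turn":0},{"dp":[0,0,0],"turn":0}]'

```text
t: 5.7
tcp_pos: [518.8, 221.5, 78.4]
eef_rot: [0.999, -0.047, 0.0, -0.0]
ft_force: [0.2, -0.1, 0.2]
grip_width: 0.0
```

There's no force at z=78, so it has probably snapped over. I'll lift and check.

Call:
step_arm --targets '[{"dp":[0,0,-2],"turn":0},{"dp":[0,0,-4],"turn":0},{"dp":[0,3,-4],"turn":0},{"dp":[0,4.5,0],"turn":0},{"dp":[0,3,0],"turn":0}]'

```text
t: 6.32
tcp_pos: [508.9, 114.9, 179.1]
eef_rot: [0.999, -0.047, 0.001, 0.0]
ft_force: [0.4, 0.2, 0.4]
grip_width: 0.003
```

Run:
```python
from h import *
from rig import env,capture
s=env.state();print(s['tcp_pos'],s['ft_force'])
p,d=capture("top");W=cloud(d,camera_model("top"));cv2.imwrite("pics/b.png",cv2.cvtColor(p,2+2)[170:310,70:270])
for v in(242,246):print(v,[(u,*np.round(W[v,u]).astype(int).tolist()) for u in range(112,180,4)])
p,d=capture("side");W=cloud(d,camera_model("side"))
r=W[115:185,205:265].reshape(-1,3);sel=r[(abs(r[:,0]-518)<10)&(r[:,1]>200)&(r[:,1]<235)&(r[:,2]>60)&(r[:,2]<105)]
print(np.round(sel).astype(int)[:30].tolist())
```

```text
[508.93031228 114.94759463 179.12337869] [0.41424213 0.15498767 0.42783054]
242 [(112, 494, 58, 549), (116, 495, 58, 542), (120, 495, 58, 536), (124, 496, 59, 528), (128, 496, 59, 521), (132, 497, 59, 512), (136, 499, 76, 463), (140, 500, 74, 457), (144, 501, 75, 446), (148, 501, 75, 436), (152, 502, 75, 425), (156, 503, 75, 413), (160, 503, 74, 403), (164, 504, 74, 389), (168, 505, 72, 383), (172, 507, 79, 342), (176, 508, 77, 333)]
246 [(112, 491, 57, 551), (116, 492, 57, 545), (120, 492, 57, 538), (124, 492, 57, 533), (128, 493, 58, 522), (132, 494, 60, 509), (136, 496, 76, 461), (140, 496, 76, 453), (144, 497, 76, 442), (148, 498, 75, 434), (152, 498, 75, 423), (156, 499, 75, 410), (160, 499, 75, 399), (164, 500, 74, 387), (168, 501, 74, 373), (172, 503, 79, 342), (176, 503, 78, 330)]
[[509, 229, 76], [512, 229, 76], [514, 228, 76], [517, 229, 75], [519, 226, 77], [522, 225, 78], [525, 228, 75], [527, 226, 76], [509, 222, 78], [511, 221, 79], [514, 221, 79], [516, 221, 78], [519, 221, 78], [521, 222, 77], [524, 219, 78], [526, 218, 79], [508, 218, 78], [511, 217, 78], [513, 214, 80], [516, 217, 78], [518, 215, 79], [521, 215, 79], [523, 212, 81], [526, 214, 79], [510, 210, 80], [513, 210, 80], [515, 208, 81], [518, 208, 81], [520, 209, 80], [523, 208, 81]]
```

The pad now reads 77 mm, down from 94, with its end still at y≈229. So it's released and the jaw hasn't moved. I'll go down between the jaws.

Call:
step_arm --targets '[{"dp":[0,0,4],"turn":0},{"dp":[0,0,4],"turn":0},{"dp":[0,0,3],"turn":0},{"dp":[0,0,2],"turn":0},{"dp":[0,0,0],"turn":0}]'

```text
t: 7.05
tcp_pos: [508.1, 117.5, 47.1]
eef_rot: [0.999, -0.046, -0.001, 0.0]
ft_force: [-0.1, 0.2, -0.4]
grip_width: 0.002
```

Call:
step_arm --targets '[{"dp":[0,-0.8,0],"turn":0},{"dp":[0,-0.8,0],"turn":0},{"dp":[0,-0.8,0],"turn":0},{"dp":[0,-0.6,0],"turn":0},{"dp":[0,-0.6,0],"turn":0}]'

```text
t: 7.68
tcp_pos: [512.5, 152.8, 48.5]
eef_rot: [0.999, -0.047, 0.0, 0.0]
ft_force: [0.1, -3.5, 1.9]
grip_width: 0.003
```

In contact and sliding at 3.5 N. I'll keep pushing along the axis, slowing near the stop.

Call:
step_arm --targets '[{"dp":[0,-1,0],"turn":0},{"dp":[0,-1,0],"turn":0},{"dp":[0,-1,0],"turn":0},{"dp":[0,-1,0],"turn":0},{"dp":[0,-1,0],"turn":0}]'

```text
t: 8.3
tcp_pos: [517.2, 203.3, 48.4]
eef_rot: [0.999, -0.047, 0.0, -0.0]
ft_force: [1.4, -2.2, 4.1]
grip_width: -0.001
```

Call:
step_arm --targets '[{"dp":[0,-1,0],"turn":0},{"dp":[0,-1,0],"turn":0},{"dp":[0,-0.8,0],"turn":0},{"dp":[0,-0.5,0],"turn":0},{"dp":[0,-0.3,0],"turn":0}]'

```text
t: 8.93
tcp_pos: [520.4, 238.7, 48.3]
eef_rot: [0.999, -0.047, 0.0, -0.0]
ft_force: [2.2, -2.7, 3.5]
grip_width: -0.003
```

Call:
step_arm --targets '[{"dp":[0,-0.3,0],"turn":0},{"dp":[0,-0.3,0],"turn":0},{"dp":[0,-0.2,0],"turn":0},{"dp":[0,-0.2,0],"turn":0},{"dp":[0,0,0],"turn":0}]'

```text
t: 9.55
tcp_pos: [521.3, 248.8, 48.3]
eef_rot: [0.999, -0.047, 0.0, -0.0]
ft_force: [1.3, -1.6, 2.2]
grip_width: 0.003
```

Call:
step_arm --targets '[{"dp":[0,-0.2,0],"turn":0},{"dp":[0,-0.2,0],"turn":0},{"dp":[0,-0.1,0],"turn":0},{"dp":[0,0,0],"turn":0},{"dp":[0,0,0],"turn":0}]'

```text
t: 10.18
tcp_pos: [521.7, 253.3, 48.3]
eef_rot: [0.999, -0.047, -0.0, 0.0]
ft_force: [1.2, -3.5, 2.8]
grip_width: 0.001
```

Call:
step_arm --targets '[{"dp":[0,-0.1,0],"turn":0},{"dp":[0,-0.1,0],"turn":0},{"dp":[0,-0.1,0],"turn":0},{"dp":[0,0,0],"turn":0},{"dp":[0,0,0],"turn":0}]'

```text
t: 10.8
tcp_pos: [521.6, 253.4, 48.3]
eef_rot: [0.999, -0.048, -0.001, 0.002]
ft_force: [-0.2, -11.6, 6.8]
grip_width: 0.002
```

The jaw has stalled at y=253 with the force up to 12 N, which fits the expected end position. I'll back off, rise, and check.

Call:
step_arm --targets '[{"dp":[0,1,0],"turn":0},{"dp":[0,3,0],"turn":0},{"dp":[0,3,0],"turn":0},{"dp":[0,2,0],"turn":0},{"dp":[0,0,0],"turn":0}]'

```text
t: 11.42
tcp_pos: [513.5, 165.6, 48.3]
eef_rot: [0.999, -0.048, -0.0, 0.0]
ft_force: [0.4, 0.9, -0.5]
grip_width: 0.002
```

Call:
step_arm --targets '[{"dp":[0,0,-3],"turn":0},{"dp":[0,0,-5],"turn":0},{"dp":[0,0,-5],"turn":0},{"dp":[0,2,-4],"turn":0},{"dp":[0,2,0],"turn":0}]'

```text
t: 12.05
tcp_pos: [511.5, 128.6, 221.4]
eef_rot: [0.999, -0.045, 0.003, -0.002]
ft_force: [-1.6, -0.8, -0.5]
grip_width: 0.001
```

Call:
step_arm --targets '[{"dp":[0,5,0],"turn":0},{"dp":[0,6,0],"turn":0},{"dp":[0,6,0],"turn":0},{"dp":[0,6,0],"turn":0},{"dp":[0,5,0],"turn":0}]'

```text
t: 12.68
tcp_pos: [483.3, -153.4, 217.5]
eef_rot: [0.999, -0.047, -0.0, -0.0]
ft_force: [0.7, -0.0, -0.9]
grip_width: 0.001
```

Call:
step_arm --targets '[{"dp":[0,5,0],"turn":0},{"dp":[0,5,0],"turn":0},{"dp":[0,3,0],"turn":0},{"dp":[0,0,0],"turn":0},{"dp":[0,0,0],"turn":0}]'

```text
t: 13.3
tcp_pos: [471.9, -280.0, 217.5]
eef_rot: [0.999, -0.046, -0.0, -0.001]
ft_force: [0.4, 0.3, -0.3]
grip_width: -0.004
```

Run:
```python
from h import *
from rig import env,capture
s=env.state();print(s['tcp_pos'],s['ft_force'],s['t'])
p,d=capture("top");W=cloud(d,camera_model("top"));cv2.imwrite("pics/c.png",cv2.cvtColor(p,cv2.COLOR_RGB2BGR))
for v in(238,242):print(v,[(u,*np.round(W[v,u]).astype(int).tolist()) for u in range(84,150,4)])
z=W[...,2];roi=np.zeros(d.shape,bool);roi[215:290,80:200]=1
P=W[roi&(z>66)&(z<82)&(W[...,0]<500)];print("jaw y",np.percentile(P[:,1],[1,50,99]))
P=W[roi&(z>66)&(z<82)&(W[...,0]>537)];print("jaw y",np.percentile(P[:,1],[1,50,99]))
```

```text
[ 471.90153449 -279.96269802  217.46365226] [ 0.4087266   0.28185182 -0.30903953] 13.3
238 [(84, 528, 326, 78), (88, 528, 319, 77), (92, 528, 310, 79), (96, 528, 301, 82), (100, 528, 293, 82), (104, 528, 283, 86), (108, 528, 275, 88), (112, 529, 275, 72), (116, 529, 268, 71), (120, 531, 267, 56), (124, 532, 266, 39), (128, 534, 270, 9), (132, 534, 262, 7), (136, 534, 253, 10), (140, 535, 245, 9), (144, 535, 237, 8), (148, 535, 228, 10)]
242 [(84, 520, 325, 79), (88, 520, 318, 78), (92, 520, 308, 82), (96, 521, 300, 82), (100, 521, 292, 83), (104, 520, 283, 87), (108, 521, 275, 87), (112, 522, 275, 71), (116, 522, 266, 74), (120, 523, 267, 53), (124, 524, 265, 38), (128, 525, 261, 30), (132, 525, 253, 29), (136, 525, 244, 31), (140, 525, 236, 30), (144, 525, 229, 29), (148, 525, 220, 31)]
jaw y [268.95370372 287.05331826 312.54488643]
jaw y [262.89053124 286.69979794 336.05909037]
```

View pics/c.png

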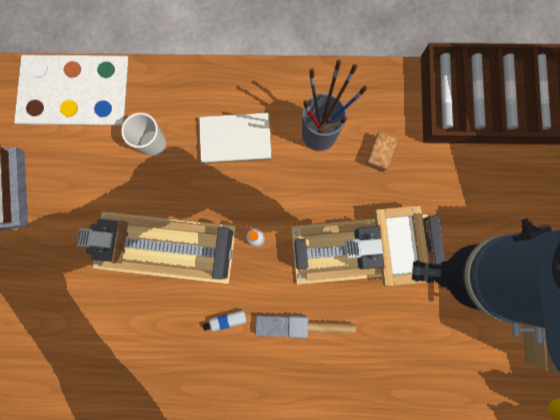

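The jaw front is at y≈265.5 (265 expected when home) around px (118,242). The rocker's rear end is down at about 77–78 mm around px (90,240). Everything else is where it was in the first picture, and the gripper is clear at 217 mm.

```bash
python3 -c "
from rig import ticket;print(ticket.close_job())"
```

```text
the job is handed in; nothing more can be done
None
```

I released the empty clamp and pushed its jaw fully home, then handed the job in at about 13.4 s of the 38 s allowed. The hand-in gives no verdict, so these results are from my own checks.

- **Rocker:** I pressed the pad down with the shut fingers. It dropped from 94 mm to about 77 mm before the jaw had moved. In the last picture its rear end was still down, at about 77–78 mm.
- **Jaw:** I pushed it along the bar until it stalled at the end stop, with the force rising from about 3.5 N to 12 N. Its front face then measured y ≈ 265.5 mm, against 265 mm expected when home.
- **Everything else:** In the last top view, the frame clamp and the loose things look the same as at the start. I compared these by eye and did not measure them. The gripper was clear at 217 mm height, with no force on the wrist.

One move call was refused because a row had no turn value. The descent that followed therefore happened 265 mm short of the clamp, but in free space. I saw no other failed or conflicting checks.

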